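Wipe the terminal levers shut

ROBOT

A 7-joint arm with a two-finger parallel gripper is mounted at the origin on the work surface. World frame = base frame: x ahead of the robot, y to its left, z up, the work surface at z = 0. Lengths are in m, angles in rad, forces in N, time in s.
With the tool pointing down it reaches from about 0.425 to 0.875 m from the base axis. Payload 4.7 kg.
Tool frame: the origin (TCP) lies between the finger pads; the fingertips stand 14 mm ahead of it and the grasp point (between the pads) lies 5 mm behind it; z points along the fingers, y is the line along which they close (so a half turn about z gives the same grasp; the last joint's range is limited). The gripper opens to 87 mm and grips with 3 to 60 N. Pads are 19 mm wide; open, the fingers measure 117 mm over their backs; the gripper's body (75 mm by 190 mm) begins 51 mm behind the grasp point.
Start: joints at [1.255, 0.321, -0.07, 1.45, 0.023, 1.371, -0.057], TCP at [0.21, -0.615, 0.237] pointing down, gripper open.
Joint ranges: [-2.86, 2.86], [-0.3, 2.09], [-1.38, 1.24], [0.06, 2.45], [-1.56, 4.7], [0.09, 2.05], [-2.69, 2.69]. Speed limits (rad/s): [2.57, 2.57, 3.14, 3.14, 3.14, 3.14, 3.14].

INTERFACE

Orientations are given as a rotation vector (axis times angle).
In Python, from bench import get_state, get_image, camera_params, close_job gives the robot as it stands. The module is installed in compiled form; this text tells all that it offers.
- The arm moves only by the tool arm_command, never from a script. Its argument "motion" is a list of rows, each a list of 5 numbers: the finger opening in mm, from 0 to 87, then the shift along the tool's x, y, z in mm, then the turn about the tool's z in degrees. In form: [[gripper, x, y, z, spin], ...]. A call has 1 to 5 rows; each row is the pose to reach, as a shift and turn from the pose commanded when the call began, along the tool's axes at that moment; what a row does not reach only later rows make up. A row lasts 1/12 s, in which the tool goes at most 41.7 mm and 7.16 degrees, less where a joint would pass 70% of its speed; a pose out of reach is approached as far as the arm can. A call with a gripper value outside its range is refused whole. The fingers move at their own pace and stop on an object; "newtons" is the grip in N (left out, the last holds). Time passes only in rows, so rows that repeat a pose let the fingers close. It gives the time, the measured TCP pose, the force, the opening and the grip force at its end, in the units of the state.
- get_state(): the state, without advancing time (a new reading comes with each control period).
- get_image(name): name is "side" or "top"; returns (picture, depth): 420x560x3 uint8, red, green, blue; 420x560 float32, m along the optical axis (not along the pixel's ray), 0 where there is no reading.
- camera_params(name): a dict with "intrinsics" (3x3 intrinsics, pixels), "D" ([k1, k2, p1, p2, k3] as OpenCV has them; the pictures are not rectified), "extrinsics" (4x4, takes a point from camera to world coordinates). Camera axes: x right, y down, z forward; pixel columns grow to the right and rows downward; lengths in m; the calibration is good to about 2 mm. A picture is of the moment at which its call begins. camera_params takes no time and is no camera call.
- close_job(): hands the job in; it is judged then, once.
The state is a dict: "time": time; "joint_positions": joint angles; "qd": joint speeds; "joint_torque": joint torques, N m; "position": TCP position; "tool_rot": TCP orientation; "ft_force": force on the tool from outside, world axes, zero at the start; "torque": the same for the moment, N m; "grip_width": opening from 0.0 (shut) to 1.0 (fully open); "grip_force": force on a finger pad.
Only numpy, scipy, OpenCV 4.12 (cv2) and the standard library are available. Lean on these libraries where they do the work, as an engineer would, in place of code of your own. Each camera call takes 0.05 s, during which the arm holds its last target. There are 200 camera calls.

TASK

The five orange terminal levers on the coil board stand open: run your fingertips lightly along the row, starting at the white dot, so that the levers are pressed shut one after another in that order and all lie flat. The board stands loose: do not shove, lift or lean hard on it, pick nothing up, and leave the things on and around it where they are.

Things in the scene. Friction and masses are not known exactly. Their poses are not given: they have to be found in the camera images.
- board: loose brown board on rubber feet, 0.9 kg, may slide if pushed sideways with over 5 N; x -108 to 168, y -130 to 130 mm, top face 12 mm up. Origin: on the table under the axis of the copper ring coil fixed on it (104 mm across, top 54 mm up). Five lever centres on an arc of radius 135 mm about the origin at -32, -16, 0, 16, 32 deg from +x (+ towards +y); flat 24 mm white dot on the arc at -50 deg
- lever1 (a joint): orange terminal lever number 1 of 5 counted from the white dot; 0 = closed (lying flat), grows as it opens (rad), at most 1.2; starts at 0.35 to 0.7. Stiff hinge (0.012 N m of friction): it stays where it is left, and closes when its top is pressed or wiped over from pivot to free end
- lever1_pivot (a point): hinge axis of lever 1, at its end nearest the white dot, 30 mm above the table. The frame turns with the lever: x along it to the free end, y level. Lever 29 mm long (1 mm behind the axis to 28 mm beyond), 16 mm wide, top face 3 mm above the axis (33 mm above the table when closed), on a grey block 34 x 26 mm with top 27 mm above the table
- lever1_tip (a point): free end of lever 1, middle of its width, on the top face; 33 mm above the table when closed
- lever2 (a joint): orange terminal lever number 2 of 5 counted from the white dot; 0 = closed (lying flat), grows as it opens (rad), at most 1.2; starts at 0.35 to 0.7. Stiff hinge (0.012 N m of friction): it stays where it is left, and closes when its top is pressed or wiped over from pivot to free end
- lever2_pivot (a point): hinge axis of lever 2, at its end nearest the white dot, 30 mm above the table. The frame turns with the lever: x along it to the free end, y level. Lever 29 mm long (1 mm behind the axis to 28 mm beyond), 16 mm wide, top face 3 mm above the axis (33 mm above the table when closed), on a grey block 34 x 26 mm with top 27 mm above the table
- lever2_tip (a point): free end of lever 2, middle of its width, on the top face; 33 mm above the table when closed
- lever3 (a joint): orange terminal lever number 3 of 5 counted from the white dot; 0 = closed (lying flat), grows as it opens (rad), at most 1.2; starts at 0.35 to 0.7. Stiff hinge (0.012 N m of friction): it stays where it is left, and closes when its top is pressed or wiped over from pivot to free end
- lever3_pivot (a point): hinge axis of lever 3, at its end nearest the white dot, 30 mm above the table. The frame turns with the lever: x along it to the free end, y level. Lever 29 mm long (1 mm behind the axis to 28 mm beyond), 16 mm wide, top face 3 mm above the axis (33 mm above the table when closed), on a grey block 34 x 26 mm with top 27 mm above the table
- lever3_tip (a point): free end of lever 3, middle of its width, on the top face; 33 mm above the table when closed
- lever4 (a joint): orange terminal lever number 4 of 5 counted from the white dot; 0 = closed (lying flat), grows as it opens (rad), at most 1.2; starts at 0.35 to 0.7. Stiff hinge (0.012 N m of friction): it stays where it is left, and closes when its top is pressed or wiped over from pivot to free end
- lever4_pivot (a point): hinge axis of lever 4, at its end nearest the white dot, 30 mm above the table. The frame turns with the lever: x along it to the free end, y level. Lever 29 mm long (1 mm behind the axis to 28 mm beyond), 16 mm wide, top face 3 mm above the axis (33 mm above the table when closed), on a grey block 34 x 26 mm with top 27 mm above the table
- lever4_tip (a point): free end of lever 4, middle of its width, on the top face; 33 mm above the table when closed
- lever5 (a joint): orange terminal lever number 5 of 5 counted from the white dot; 0 = closed (lying flat), grows as it opens (rad), at most 1.2; starts at 0.35 to 0.7. Stiff hinge (0.012 N m of friction): it stays where it is left, and closes when its top is pressed or wiped over from pivot to free end
- lever5_pivot (a point): hinge axis of lever 5, at its end nearest the white dot, 30 mm above the table. The frame turns with the lever: x along it to the free end, y level. Lever 29 mm long (1 mm behind the axis to 28 mm beyond), 16 mm wide, top face 3 mm above the axis (33 mm above the table when closed), on a grey block 34 x 26 mm with top 27 mm above the table
- lever5_tip (a point): free end of lever 5, middle of its width, on the top face; 33 mm above the table when closed
- capacitor: loose yellow box capacitor 32 x 16 x 22 mm high, standing on the board beside the coil; bystander; origin under its centre
- bobbin: loose copper coil bobbin, 32 mm across and 30 mm high, upright on the board beside the coil; bystander; origin under its centre
- screwdriver: loose screwdriver lying on the table; bystander
- bin: loose green plastic parts bin 100 x 140 x 55 mm high; bystander; origin under its centre
- flux: loose white bottle with a red cap, 40 mm across, 90 mm high; bystander; origin under its centre
- wrench: loose wrench lying on the table; bystander
- spool: loose brass-wire spool, 48 mm across and 45 mm high, upright on the table; bystander; origin under its centre

How it is judged:
By the outcome, as a careful person would: the job done as asked, in the order asked, and still so for the second after the job is handed in, with the robot touching nothing.
It also fails if it takes over 42 s, if anything falls off the work surface, if the arm or the gripper's body presses on something with over 40 N, if the wrist force passes 120 N, or if a joint passes its speed limit or range.

## Working session

There is one attempt and no reset: what is moved stays moved. The work goes in short steps, Python scripts to look and compute and a tool call to move; the robot and the scene stay as the last step left them, time stands still between calls to the robot, and variables do not carry over. Pictures are saved under pics/ and viewed, at most 10 in all, crops included, and the job is handed in when it is done.

Besides the shell and the picture viewer there is one more tool, called after ">>>" as name(argument=value, ...) on one line, values as JSON. arm_command: Moves the arm, as the interface text tells. Its arguments: {"type":"object","properties":{"motion":{"type":"array"},"newtons":{"type":"number"}},"required":["motion"]}

```bash
mkdir -p pics; cat > h.py <<'E'
import numpy as np, cv2
from bench import *
def grab(n):
    im,d=get_image(n); p=camera_params(n); K=np.array(p["intrinsics"]);D=np.array(p["D"]);T=np.array(p["extrinsics"])
    return im,d,K,D,T
def cloud(n):
    im,d,K,D,T=grab(n); h,w=d.shape
    u,v=np.meshgrid(np.arange(w),np.arange(h))
    q=cv2.undistortPoints(np.stack([u,v],-1).reshape(-1,1,2).astype(float),K,D).reshape(h,w,2)
    P=np.dstack([q*d[...,None],d])@T[:3,:3].T+T[:3,3]
    P[d==0]=np.nan
    return im,P
E
python3 - <<'E'
from h import *
for n in("top","side"):
    im,P=cloud(n); cv2.imwrite(f"pics/{n}0.png",im[...,::-1]); np.savez(f"{n}0.npz",im=im,P=P)
    print(camera_params(n)["extrinsics"])
print(get_state())
E
```

```text
[[ 0.0219866  -0.98330754  0.18061801  0.38065463]
 [-0.99966252 -0.02412303 -0.00964011 -0.02989891]
 [ 0.01383625 -0.1803451  -0.98350608  1.06126052]
 [ 0.          0.          0.          1.        ]]
[[-0.9217581  -0.24003508  0.30454092  0.24740284]
 [-0.3877534   0.5767486  -0.71903293  0.67922516]
 [-0.00305042 -0.7808612  -0.62469711  0.6884626 ]
 [ 0.          0.          0.          1.        ]]
{'time': 0.1, 'joint_positions': array([ 1.25505193,  0.32177198, -0.07011467,  1.45155486,  0.02260417,
        1.37077851, -0.05690141]), 'qd': array([ 2.06201132e-03, -2.43445424e-03,  4.78640514e-04, -3.61706351e-03,
        7.73856971e-05,  4.46867902e-04,  9.48042963e-04]), 'joint_torque': array([-5.07635177e-04, -4.92570305e+01, -4.05815346e-01, -3.13398850e+01,
       -6.39643217e-02,  3.93755652e-02,  5.62947423e-05]), 'position': array([ 0.21035316, -0.61452882,  0.23555515]), 'tool_rot': array([-3.09728782e+00, -5.15582421e-01,  5.78138520e-04]), 'ft_force': array([0.43882694, 0.56774076, 0.05182624]), 'torque': array([ 0.01584518, -0.04140177,  0.01079318]), 'grip_force': 0.0, 'grip_width': 0.9985865748686847}
```

View pics/top0.png

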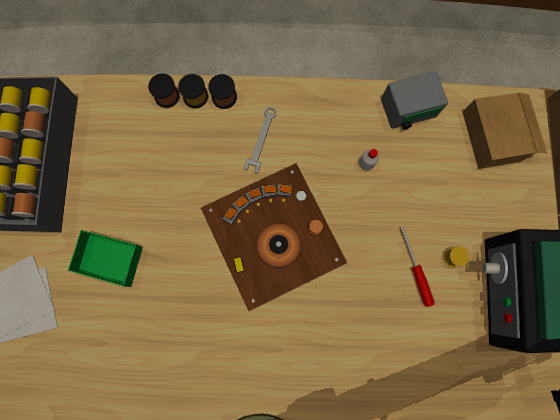

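View pics/side0.png

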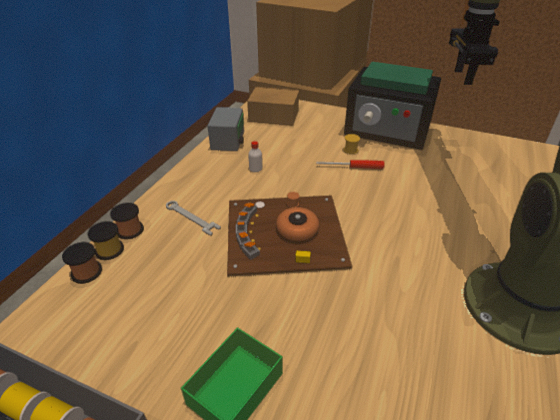

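The top view shows the coil at about (278,244), the white dot at (301,196), and the levers running from (285,189), which is lever 1, to (230,215), which is lever 5. The bobbin is at (316,227), the capacitor at (238,265) and the wrench at (253,165). Next I'll fit the board's pose.

```bash
cat > fit.py <<'E'
from h import *
from scipy.optimize import least_squares
def fit(im,P,verbose=True):
    hsv=cv2.cvtColor(im,cv2.COLOR_RGB2HSV).astype(int); z=P[...,2]
    near=np.hypot(P[...,0]-.57,P[...,1]+.02)<.3
    # board outline: top-face points
    m=near&(z>.007)&(z<.017)
    m=cv2.morphologyEx(m.astype(np.uint8),cv2.MORPH_OPEN,np.ones((3,3)))
    n,l,s,c=cv2.connectedComponentsWithStats(m); k=1+np.argmax(s[1:,4]); 
    bp=P[l==k][:,:2].astype(np.float32); r=cv2.minAreaRect(bp*1000)
    ring=near&(z>.048)&(z<.06); rp=P[ring]
    wht=near&(hsv[...,1]<50)&(hsv[...,2]>150)&(z<.02)&(z>.006)
    n,l,s,c=cv2.connectedComponentsWithStats(wht.astype(np.uint8)); k=1+np.argmax(s[1:,4]); dot=P[l==k].mean(0)
    return r,rp,dot,np.nanmedian(P[...,2][m>0])
if __name__=="__main__":
    d=np.load("top0.npz"); r,rp,dot,zb=fit(d["im"],d["P"]); print(r,zb,"dot",dot,len(rp))
    x=rp[:,:2]; f=least_squares(lambda p:np.hypot(*(x-p[:2]).T)-p[2],[*x.mean(0),.035]); print("ring",f.x,x.mean(0),rp[:,2].max())
    v=dot[:2]-f.x[:2]; print(np.hypot(*v),"yaw from dot",np.degrees(np.arctan2(v[1],v[0]))+50)
    print(cv2.boxPoints(r))
    t=np.load("side0.npz"); r,rp,dot,zb=fit(t["im"],t["P"]); print("side",r,zb,"dot",dot); x=rp[:,:2]
    f=least_squares(lambda p:np.hypot(*(x-p[:2]).T)-p[2],[*x.mean(0),.035]); print("ring",f.x,x.mean(0))
E
python3 fit.py
```

```text
((526.881103515625, -15.722122192382812), (275.95501708984375, 260.77197265625), 27.24517822265625) 0.010697316477482177 dot [ 0.62512968 -0.08157379  0.0114053 ] 431
ring [ 0.63695303 -0.10027706  0.15574881] [ 0.53718458 -0.06637554] 0.059999974389988164
0.02212699704863844 yaw from dot 172.29919293452852
[[ 344.52084   37.0323 ]
 [ 463.90204 -194.8085 ]
 [ 709.24133  -68.47655]
 [ 589.86017  163.36426]]
side ((525.6234130859375, -17.0885009765625), (275.3263244628906, 264.26568603515625), 27.186317443847656) 0.012411775879034914 dot [ 0.62332391 -0.08214155  0.01323029]
ring [ 0.63211447 -0.10176477  0.1540567 ] [ 0.52097032 -0.04783475]
```

```bash
cat > plan.py <<'E'
from h import *
from scipy.spatial.transform import Rotation as R
O=np.array([499.8,-30.1]); YAW=27.2
def lever(i,s=14,dr=0):
    """tip target: s mm beyond pivot of lever i (pivot ~14 mm before centre)"""
    a=np.radians(YAW+[-32,-16,0,16,32][i-1]); e=np.array([np.cos(a),np.sin(a)]); t=np.array([-e[1],e[0]])
    return O+(135+dr)*e+(s-14)*t, np.degrees(a)
def move(xy,ztip,yaw,st=None):
    st=st or get_state(); Rm=R.from_rotvec(st["tool_rot"]).as_matrix()
    tgt=np.array([*xy,ztip+14]); d=Rm.T@(tgt-1000*st["position"])
    cur=np.degrees(np.arctan2(Rm[1,0],Rm[0,0])); sp=-(yaw-cur)   # tool z points down
    return np.round(d,1),round(sp,1)
E
python3 - <<'E'
from plan import *
t=np.load("top0.npz");s=np.load("side0.npz")
for nm,d in(("top",t),("side",s)):
    P=d["P"].reshape(-1,3)*1000; im=d["im"]; hsv=cv2.cvtColor(im,cv2.COLOR_RGB2HSV).reshape(-1,3).astype(int)
    for i in range(1,6):
        c,a=lever(i); a=np.radians(a); e=np.array([np.cos(a),np.sin(a)]); tt=np.array([-e[1],e[0]])
        q=P[:,:2]-c; u=q@tt+14; r=q@e
        m=(abs(r)<9)&(u>-6)&(u<34)&(hsv[:,1]>150)&(hsv[:,2]>110)&(hsv[:,0]<20)&(P[:,2]>25)
        if m.sum()>5:
            k=np.polyfit(u[m],P[m,2],1); print(nm,i,m.sum(),"slope ang",np.arctan(k[0]).round(2),"z@0",k[1].round(1),"u",u[m].min().round(),u[m].max().round(),"r",r[m].mean().round(1),"zmax",P[m,2].max().round(),c.round(1),np.degrees(a).round(1))
# obstacles along the path
P=np.concatenate([t["P"].reshape(-1,3),s["P"].reshape(-1,3)])*1000; A=np.array([210,-615]);B=lever(1,0)[0];L=np.hypot(*(B-A));n=(B-A)/L
q=P[:,:2]-A; al=q@n; ac=abs(q@[-n[1],n[0]])
for w in range(0,int(L)+100,100):
    m=(al>w)&(al<w+100)&(ac<120); print(w,np.nanmax(P[m,2]).round() if m.any() else None)
print(move(lever(1)[0],120,lever(1)[1]))
E
```

```text
top 1 68 slope ang 0.48 z@0 31.4 u 0.0 26.0 r 0.2 zmax 46.0 [634.3 -41.4] -4.8
top 2 64 slope ang 0.5 z@0 32.2 u -0.0 25.0 r 0.4 zmax 46.0 [632.2  -3.9] 11.2
top 3 60 slope ang 0.49 z@0 34.4 u -0.0 23.0 r 0.4 zmax 49.0 [619.9  31.6] 27.2
top 4 67 slope ang 0.46 z@0 32.2 u -2.0 25.0 r 0.3 zmax 45.0 [598.2  62.3] 43.2
top 5 67 slope ang 0.49 z@0 32.8 u -2.0 24.0 r 0.8 zmax 47.0 [568.9  85.9] 59.2
side 1 36 slope ang 0.42 z@0 34.0 u -3.0 26.0 r -1.1 zmax 48.0 [634.3 -41.4] -4.8
side 2 25 slope ang 0.62 z@0 30.3 u 7.0 25.0 r -1.6 zmax 47.0 [632.2  -3.9] 11.2
side 3 18 slope ang 0.83 z@0 25.3 u 1.0 23.0 r -0.8 zmax 50.0 [619.9  31.6] 27.2
side 4 36 slope ang 0.51 z@0 30.9 u 2.0 27.0 r -0.5 zmax 48.0 [598.2  62.3] 43.2
side 5 39 slope ang 0.53 z@0 32.8 u 1.0 25.0 r 0.7 zmax 49.0 [568.9  85.9] 59.2
0 440.0
100 203.0
200 129.0
300 48.0
400 18.0
500 49.0
600 56.0
700 50.0
800 17.0
(array([ 586.8, -404.7,  102.2]), np.float64(23.7))
```

>>> arm_command(motion=[[0,0,0,-40,0],[0,10,-7,-70,0],[0,40,-28,-75,6],[0,72,-50,-75,12],[0,104,-72,-75,18]], newtons=10)

```text
time: 0.52
position: [0.2859, -0.5124, 0.312]
tool_rot: [3.141, 0.014, 0.001]
ft_force: [0.4, -0.6, -1.0]
grip_width: 0.704
grip_force: 0.0
```

>>> arm_command(motion=[[0,33,-23,0,0],[0,66,-46,0,0],[0,100,-69,0,0],[0,133,-92,0,0],[0,166,-115,0,0]])

```text
time: 0.93
position: [0.4509, -0.3941, 0.3113]
tool_rot: [-3.141, -0.024, 0.001]
ft_force: [-0.1, -1.2, 0.8]
grip_width: 0.324
grip_force: 0.0
```

```bash
python3 -c "
from plan import *
s=get_state();print(s['time'],s['position'],s['grip_width'],s['ft_force'],s['joint_positions'].round(2));print(move(lever(1)[0],120,lever(1)[1]))"
```

```text
0.9333 [ 0.45086829 -0.39408009  0.31130134] 0.3238812567587903 [-0.06321266 -1.18614795  0.77306239] [ 0.88  0.2  -0.25  1.46  0.05  1.49 -0.92]
(array([ 189. , -349.8,  177.2]), np.float64(5.7))
```

>>> arm_command(motion=[[0,16,-30,10,1],[0,32,-60,20,2],[0,48,-90,35,3],[0,65,-120,50,4],[0,81,-150,65,5.7]])

```text
time: 1.35
position: [0.5288, -0.2427, 0.2456]
tool_rot: [3.139, -0.133, -0.0]
ft_force: [0.4, -0.6, 0.2]
grip_width: 0.019
grip_force: 0.0
```

>>> arm_command(motion=[[0,16,-30,15,0],[0,32,-60,30,0],[0,54,-100,50,0],[0,75,-138,70,0],[0,96,-176,90,0]])

```text
time: 1.77
position: [0.6289, -0.0911, 0.164]
tool_rot: [3.139, -0.133, -0.001]
ft_force: [0.6, 0.2, -0.3]
grip_width: 0.004
grip_force: 0.0
```

>>> arm_command(motion=[[0,12,-22,20,0],[0,12,-22,22,0],[0,12,-22,22,0]])

```text
time: 2.02
position: [0.6412, -0.069, 0.1404]
tool_rot: [-3.138, 0.125, 0.007]
ft_force: [0.2, -1.7, -0.6]
grip_width: 0.008
grip_force: 0.0
```

```bash
python3 -c "
from plan import *
s=get_state();print(s['time'],s['position'],s['grip_width'],s['ft_force'],s['joint_positions'].round(2));print(move(lever(1)[0],60,lever(1)[1]))"
```

```text
2.0167 [ 0.64116918 -0.06897278  0.14040055] 0.008067702086431315 [ 0.18976814 -1.72855663 -0.64957735] [ 0.41  0.41 -0.44  1.57  0.18  1.21 -1.71]
(array([ -8.7, -26.9,  66.5]), np.float64(0.2))
```

>>> arm_command(motion=[[0,-5,-14,30,0],[0,-9,-27,55,0],[0,-9,-27,66,0],[0,-9,-27,68,0],[0,-9,-27,68,0]])

```text
time: 2.43
position: [0.6355, -0.0463, 0.0752]
tool_rot: [3.137, -0.135, -0.001]
ft_force: [0.0, 0.2, 1.4]
grip_width: 0.003
grip_force: 0.0
```

```bash
python3 -c "
from plan import *
s=get_state();print(s['time'],s['position'],s['ft_force']);print(move(lever(1)[0],33,lever(1)[1]))
im,_=get_image('side'); cv2.imwrite('pics/side1.png',cv2.resize(im[130:290,180:390,::-1],None,fx=3,fy=3))"
```

```text
2.4333 [ 0.6354769  -0.04625597  0.0752482 ] [0.00168982 0.19811761 1.35150025]
(array([-1.6, -4.8, 28.2]), np.float64(-0.1))
```

View pics/side1.png

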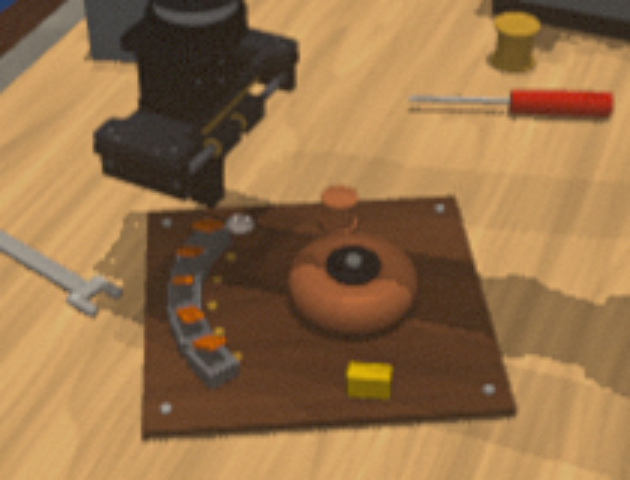

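The fingers hang just above lever 1, at about (205,210) in the crop. I'll descend in small steps.

>>> arm_command(motion=[[0,0,0,4,0],[0,0,0,8,0],[0,0,0,12,0],[0,0,0,12,0],[0,0,0,12,0]])

```text
time: 2.9
position: [0.6354, -0.044, 0.0629]
tool_rot: [3.139, -0.132, -0.001]
ft_force: [0.1, -0.2, -0.5]
grip_width: 0.007
grip_force: 0.0
```

```bash
python3 -c "
from plan import *
s=get_state();print(s['time'],s['position'],s['ft_force']);print(move(lever(1)[0],33,lever(1)[1]))"
```

```text
2.9 [ 0.63541634 -0.0440478   0.06290439] [ 0.06010132 -0.18461506 -0.47862151]
(array([-1.3, -2.6, 15.9]), np.float64(-0.0))
```

>>> arm_command(motion=[[0,-1,-2,3,0],[0,-1,-2,6,0],[0,-1,-2,9,0],[0,-1,-2,12,0],[0,-1,-2,12,0]])

```text
time: 3.32
position: [0.6343, -0.0417, 0.0503]
tool_rot: [-3.139, 0.131, 0.002]
ft_force: [-0.3, -0.3, -0.0]
grip_width: 0.006
grip_force: 0.0
```

>>> arm_command(motion=[[0,0,0,1,0],[0,0,0,2,0],[0,0,0,2.5,0],[0,0,0,2.5,0]])

```text
time: 3.65
position: [0.6347, -0.0418, 0.0485]
tool_rot: [-3.139, 0.132, 0.0]
ft_force: [-0.5, -0.3, 0.7]
grip_width: 0.007
grip_force: 0.0
```

```bash
python3 -c "
from plan import *
s=get_state();print(s['time'],s['position'],s['ft_force']);print(move(lever(1)[0],33,lever(1)[1]))"
```

```text
3.65 [ 0.63471428 -0.04175329  0.04849345] [-0.52126468 -0.26909745  0.70288867]
(array([-0.4, -0.3,  1.5]), np.float64(-0.0))
```

>>> arm_command(motion=[[0,0,0,0.5,0],[0,0,0,1,0],[0,0,0,1,0],[0,0,0,1,0]])

```text
time: 3.98
position: [0.6348, -0.0419, 0.0476]
tool_rot: [3.139, -0.132, 0.0]
ft_force: [0.3, 0.4, 0.1]
grip_width: 0.002
grip_force: 0.1
```

>>> arm_command(motion=[[0,0,0,0.5,0],[0,0,0,0.5,0],[0,0,0,0.5,0]])

```text
time: 4.23
position: [0.6348, -0.0419, 0.0475]
tool_rot: [3.139, -0.132, 0.0]
ft_force: [-0.7, 0.1, 4.0]
grip_width: 0.004
grip_force: 1.9
```

Lever 1 is flat: contact at a tip height of about 33.5 mm, with 4 N. The step from one lever to the next is the same every time in the tool frame, (-5.2, -37.2, spin -16).

>>> arm_command(motion=[[0,0,0,-6,0],[0,-0.5,-11.8,-6,-5],[0,-2.1,-23.4,-6,-10],[0,-5.2,-37.2,-6,-16],[0,-5.2,-37.2,-6,-16]])

```text
time: 4.65
position: [0.6324, -0.0005, 0.0533]
tool_rot: [-3.123, -0.317, -0.001]
ft_force: [-0.2, 2.1, -0.2]
grip_width: 0.004
grip_force: 0.0
```

```bash
python3 -c "
from plan import *
s=get_state();print(s['time'],s['position'],s['ft_force']);print(move(lever(2)[0],33.5,lever(2)[1]))"
```

```text
4.65 [ 6.32383072e-01 -5.46282286e-04  5.33371919e-02] [-0.16647056  2.12833023 -0.2325048 ]
(array([-0.8,  3.2,  5.8]), np.float64(0.4))
```

>>> arm_command(motion=[[0,0,0,2,0],[0,0,0,4,0],[0,0,0,5.5,0],[0,0,0,5.5,0],[0,0,0,5.5,0]])

```text
time: 5.07
position: [0.6328, -0.0056, 0.0475]
tool_rot: [3.126, 0.303, -0.0]
ft_force: [-0.2, -1.2, 1.4]
grip_width: 0.003
grip_force: 0.7
```

```bash
python3 -c "
from plan import *
s=get_state();print(s['time'],s['position'],s['ft_force']);print(move(lever(2)[0],33.5,lever(2)[1]))"
```

```text
5.0667 [ 0.63280779 -0.00562799  0.04748398] [-0.18469026 -1.24575957  1.35556937]
(array([-0.2, -1.8, -0. ]), np.float64(-0.1))
```

>>> arm_command(motion=[[0,0,-1,0.5,0],[0,0,-1,0.5,0],[0,0,-1,0.5,0]])

```text
time: 5.32
position: [0.6329, -0.0051, 0.0474]
tool_rot: [3.125, 0.304, 0.001]
ft_force: [0.4, -3.6, 3.7]
grip_width: 0.005
grip_force: 2.1
```

>>> arm_command(motion=[[0,0,0,-6,0],[0,-0.5,-11.8,-6,-5],[0,-2.1,-23.4,-6,-10],[0,-5.2,-37.2,-6,-16],[0,-5.2,-37.2,-6,-16]])

```text
time: 5.73
position: [0.6187, 0.0368, 0.0531]
tool_rot: [-3.047, -0.749, 0.001]
ft_force: [-0.5, 0.9, 0.3]
grip_width: 0.004
grip_force: 0.0
```

>>> arm_command(motion=[[0,0,0,0,0],[0,0,0,2,0],[0,0,0,4,0],[0,0,0,5.5,0],[0,0,0,5.5,0]])

```text
time: 6.15
position: [0.6204, 0.0314, 0.0475]
tool_rot: [3.054, 0.736, -0.0]
ft_force: [-0.2, -0.9, 0.6]
grip_width: 0.005
grip_force: 0.6
```

```bash
python3 -c "
from plan import *
s=get_state();print(s['time'],s['position'],s['ft_force']);print(move(lever(3)[0],33.5,lever(3)[1]))"
```

```text
6.15 [0.62041706 0.03136442 0.04753082] [-0.18710332 -0.87369435  0.62880329]
(array([-0.4, -0.5,  0. ]), np.float64(-0.1))
```

>>> arm_command(motion=[[0,0,0,0.5,0],[0,0,0,0.5,0],[0,0,0,0.5,0]])

```text
time: 6.4
position: [0.6204, 0.0314, 0.0474]
tool_rot: [3.053, 0.737, 0.0]
ft_force: [-1.6, -1.3, 4.4]
grip_width: 0.002
grip_force: 2.4
```

>>> arm_command(motion=[[0,0,0,-6,0],[0,-0.5,-11.8,-6,-5],[0,-2.1,-23.4,-6,-10],[0,-5.2,-37.2,-6,-16],[0,-5.2,-37.2,-6,-16]])

```text
time: 6.82
position: [0.5967, 0.066, 0.053]
tool_rot: [-2.915, -1.165, 0.001]
ft_force: [0.8, 0.9, -0.1]
grip_width: 0.006
grip_force: 0.0
```

>>> arm_command(motion=[[0,0,0,0,0],[0,0,0,2,0],[0,0,0,4,0],[0,0,0,5.5,0],[0,0,0,5.5,0]])

```text
time: 7.23
position: [0.599, 0.0622, 0.0475]
tool_rot: [2.922, 1.154, -0.0]
ft_force: [0.5, -0.6, 0.1]
grip_width: 0.006
grip_force: 0.6
```

```bash
python3 -c "
from plan import *
s=get_state();print(s['time'],s['position'],s['ft_force']);print(move(lever(4)[0],33.5,lever(4)[1]))"
```

```text
7.2333 [0.5989554  0.06217479 0.0475189 ] [ 0.53251372 -0.58803024  0.05096618]
(array([-0.4, -0.6,  0. ]), np.float64(-0.1))
```

>>> arm_command(motion=[[0,0,0,0.5,0],[0,0,0,0.5,0],[0,0,0,0.5,0]])

```text
time: 7.48
position: [0.599, 0.0622, 0.0475]
tool_rot: [2.921, 1.155, 0.0]
ft_force: [-0.3, -0.7, 5.1]
grip_width: 0.005
grip_force: 2.3
```

>>> arm_command(motion=[[0,0,0,-6,0],[0,-0.5,-11.8,-6,-5],[0,-2.1,-23.4,-6,-10],[0,-5.2,-37.2,-6,-16],[0,-5.2,-37.2,-6,-16]])

```text
time: 7.9
position: [0.567, 0.0888, 0.0529]
tool_rot: [-2.726, -1.559, 0.002]
ft_force: [0.2, 1.1, -0.5]
grip_width: 0.007
grip_force: 0.0
```

>>> arm_command(motion=[[0,0,0,0,0],[0,0,0,2,0],[0,0,0,4,0],[0,0,0,5.5,0],[0,0,0,5.5,0]])

```text
time: 8.32
position: [0.5698, 0.0859, 0.0475]
tool_rot: [2.733, 1.549, -0.0]
ft_force: [-0.4, -0.4, 0.5]
grip_width: 0.003
grip_force: 0.6
```

```bash
python3 -c "
from plan import *
s=get_state();print(s['time'],s['position'],s['ft_force']);print(move(lever(5)[0],33.5,lever(5)[1]))"
```

```text
8.3167 [0.56976208 0.08592761 0.04749668] [-0.36471366 -0.36338478  0.54192655]
(array([-0.5, -0.7, -0. ]), np.float64(-0.1))
```

Press lever 5, then go straight up and clear of the view, towards -y, which is about the tool's +x/+y.

>>> arm_command(motion=[[0,0,0,0.5,0],[0,0,0,0.5,0],[0,0,0,0.5,0]])

```text
time: 8.57
position: [0.5698, 0.086, 0.0474]
tool_rot: [2.732, 1.55, 0.0]
ft_force: [-1.3, -0.7, 3.9]
grip_width: 0.005
grip_force: 2.4
```

>>> arm_command(motion=[[0,0,0,-15,0],[0,0,0,-45,0],[0,0,0,-85,0],[0,0,0,-125,0],[0,0,0,-160,0]])

```text
time: 8.98
position: [0.5693, 0.0867, 0.209]
tool_rot: [2.732, 1.552, 0.001]
ft_force: [1.2, 0.7, -0.0]
grip_width: 0.009
grip_force: 0.0
```

>>> arm_command(motion=[[0,0,-30,-20,0],[0,0,-60,-20,0],[0,0,-90,-20,0],[0,0,-110,-20,0],[0,0,-110,-20,0]])

```text
time: 9.4
position: [0.4714, 0.146, 0.227]
tool_rot: [2.727, 1.558, -0.002]
ft_force: [-0.8, 0.1, -0.2]
grip_width: 0.007
grip_force: 0.0
```

```bash
cat > chk.py <<'E'
from plan import *
from fit import fit
for n in("top","side"):
    im,P0=cloud(n); cv2.imwrite(f'pics/{n}2.png',cv2.resize(im[130:290,180:390,::-1],None,fx=3,fy=3))
    try:
        r,_,dot,zb=fit(im,P0); print(n,r,dot)
    except Exception as ex: print(ex)
    P=P0.reshape(-1,3)*1000; hsv=cv2.cvtColor(im,cv2.COLOR_RGB2HSV).reshape(-1,3).astype(int)
    for i in range(1,6):
        c,a=lever(i); a=np.radians(a); e=np.array([np.cos(a),np.sin(a)]); tt=np.array([-e[1],e[0]])
        q=P[:,:2]-c; u=q@tt+14; rr=q@e
        m=(abs(rr)<8)&(u>1)&(u<27)&(P[:,2]>20)&(P[:,2]<60)
        if m.sum()>5:
            k=np.polyfit(u[m],P[m,2],1); print(n,i,m.sum(),k.round(2),P[m,2].max().round(1))
E
python3 chk.py
```

```text
top ((527.0220947265625, -15.446884155273438), (276.0994873046875, 261.1448974609375), 27.316173553466797) [ 0.62520054 -0.08180436  0.01149371]
top 1 78 [2.000e-02 3.021e+01] 35.0
top 2 74 [2.000e-02 3.109e+01] 37.3
top 3 74 [ 0.04 30.42] 35.1
top 4 76 [1.000e-02 3.093e+01] 36.2
top 5 82 [1.000e-02 3.096e+01] 36.4
side ((525.4888916015625, -16.751373291015625), (275.15350341796875, 263.22320556640625), 27.066505432128906) [0.75591384 0.02477259 0.00782376]
side 1 51 [-0.1  33.62] 35.8
side 2 53 [-0.08 33.85] 36.2
side 3 51 [-0.15 34.73] 35.4
side 4 64 [-0.12 34.07] 36.3
side 5 72 [-0.06 32.95] 36.7
```

View pics/side2.png

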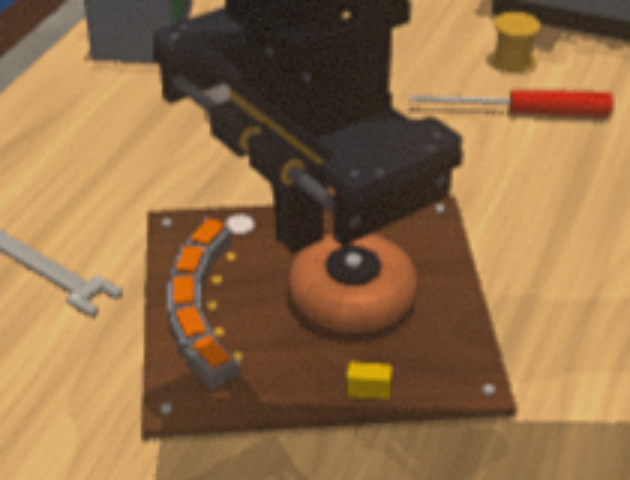

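View pics/top2.png

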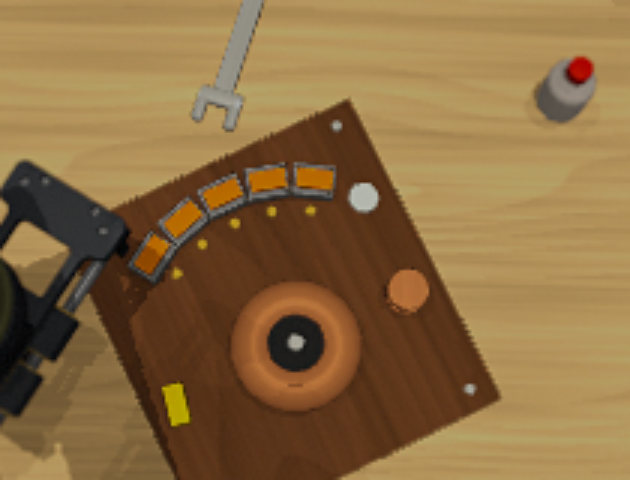

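Both views show the five levers flat, from (314,180) to (152,255) in the top crop. The board, bobbin and capacitor have not moved, and the arm is clear. I'll hand it in.

```bash
python3 -c "
from bench import *
print(close_job())"
```

```text
the job is handed in; nothing more can be done
None
```

All five levers were pressed shut one after another from the white dot and lie flat in the final camera check; the board and the things on it did not measurably move, the press on each lever stayed at about 5 N or less, and the job was handed in at about 9.5 s.

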